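Stow the spare spice jars in the jar tube

ROBOT

A 6-joint arm with a two-finger parallel gripper is mounted at the origin on a cart in front of the work surface, level with it; the furniture and walls round the work are solid. World frame = base frame: x ahead of the robot, y to its left, z up, the work surface at z = 0. Lengths are in mm, angles in rad, forces in N, time in s.
With the tool pointing down it reaches from about 275 to 1000 mm from the base axis. Payload 8.4 kg.
Tool frame: the origin (TCP) lies between the finger pads; the fingertips stand 22 mm ahead of it and the grasp point (between the pads) lies 3 mm ahead of it (r.nose_length is the z of the fingertips in the tool frame, in mm); z points along the fingers, y is the line along which they close (so a half turn about z gives the same grasp; the last joint's range is limited). The gripper opens to 85 mm and grips with 20 to 120 N. Pads are 22 mm wide; open, the fingers measure 114 mm over their backs; the gripper's body (76 mm by 85 mm) begins 54 mm behind the grasp point. The pads swing forward as they close: fully open they stand 13 mm farther back than shut.
Start: joints at [-1.212, 0.353, 1.633, -0, 1.155, -0.002], TCP at [220.638, -584.762, 253.281] pointing down, gripper open.
Joint ranges: [-2.63, 2.63], [-0.92, 2.1], [0.06, 2.66], [-1.3, 4.44], [0, 2.69], [-3.02, 3.02]. Speed limits (rad/s): [2.22, 2.22, 2.79, 3.14, 3.14, 3.14].

INTERFACE

Orientations are given as [roll, pitch, yaw] about the fixed x, y, z axes, in that order (R = Rz(yaw) Ry(pitch) Rx(roll)).
In Python, from rig import r, vision gives the robot as it stands (r), with the cameras (vision).
- The arm moves only by the shell command python3 steer.py 'ROWS' [FORCE]. ROWS is rows parted by semicolons, their numbers by spaces, 1 to 5 of them, each of 7 numbers: a rotation vector rx, ry, rz in rad, then dx, dy, dz in mm, then the opening from 0.0 (shut) to 1.0 (fully open); each row shifts and turns the commanded pose from where the row before left it, along the tool's axes as they then stand; what a row does not reach is not made up. A row lasts 1/12 s, in which the tool goes at most 41.7 mm and 0.125 rad, less where a joint would pass 70% of its speed; a pose out of reach is approached as far as the arm can. The fingers move at their own pace and stop on an object; FORCE is the grip in N (left out, the last holds). Time passes only in rows, so rows that do not move let the fingers close. It prints the time, the measured TCP pose, the force, the opening and the grip force at its end.
- r.sense(): the state, without advancing time (a new reading comes with each control period).
- vision.grab_frame(name): name is "scene" or "side" or "wrist"; returns the picture (400x640x3 uint8, red, green, blue); there is no depth.
- vision.camera_params(name): a dict with "fx", "fy", "cx", "cy" (pixels), "rvec" (rotation vector, rad) and "tvec" (3), from world to camera coordinates, as OpenCV has them. Camera axes: x right, y down, z forward; pixel columns grow to the right and rows downward; lengths in mm; the calibration is good to about 2 mm. A picture is of the moment at which its call begins: read the wrist's pose just before it. camera_params takes no time and is no camera call; for the wrist camera it gives the pose at the moment of the call.
- r.sign_off(): hands the job in; it is judged then, once.
The state is a dict: "clock": time; "qpos": joint angles; "qvel": joint speeds; "joint_efforts": joint torques, N m; "eef_pos": TCP position; "tcp_rot": TCP orientation; "contact_force": force on the tool from outside, world axes, zero at the start; "wrist_torque": the same for the moment, N m; "opening": opening from 0.0 (shut) to 1.0 (fully open); "grasp_force": force on a finger pad.
Only numpy, scipy, OpenCV 4.12 (cv2) and the standard library are available. Lean on these libraries where they do the work, as an engineer would, in place of code of your own. Each camera call takes 0.05 s, during which the arm holds its last target. There are 200 camera calls.

TASK

Take the two spice jars with the blue-and-red labels from the wooden insert and feed them lengthwise, one after the other, into the open mouth of the blue tube, the second pushing the first deeper until the first lies against the closed end. The second jar stays sticking out of the mouth by about half its length. Leave the jar with the black-and-green label where it lies.

Things in the scene. Friction and masses are not known exactly. Their poses are not given: they have to be found in the camera images.
- jar_a: clear spice jar with a blue-and-red label and a dark reddish-brown lid (looks the same as jar_b), a plain cylinder 41 mm in diameter and 105 mm long, 0.11 kg, lying on its side in the insert. Origin: centre of its bottom end; its z axis runs along the jar to the lid, at 105 mm.
- jar_b: second jar, same looks, size and axes as jar_a.
- jar_other: spice jar of the same size and axes with a black-and-green label and a black lid, lying in the insert too; to be left alone.
- jar_a_mid (a point): middle of jar_a on its axis, 52.5 mm from either end; axes as jar_a.
- jar_b_mid (a point): middle of jar_b on its axis; axes as jar_b.
- jar_other_mid (a point): middle of jar_other on its axis; axes as jar_other.
- insert: fixed wooden spice-drawer insert, a board 150 (x) x 290 (y) x 8 mm. Three pairs of low ridges along its x, at y = -100, 0, +100 mm, each carry a jar lying along x, lid to +x, its axis 35 mm above the worktop; which jar lies where varies. The ridges reach 16 mm either side of the jar's axis; fingers pass outside them. Origin: centre of its underside, at worktop height.
- jar_tube: fixed holder: a blue round tube lying level on black saddles on a wooden base board 90 mm wide, 10 mm thick. Inside diameter 52 mm, outside 58 mm, depth 160 mm from mouth (x = 0) to closed end (x = 160 mm); axis 56 mm and top 85 mm above the worktop. Origin: under the centre of the mouth, at worktop height; x points into the tube, z up.
- tube_mouth (a point): centre of the tube's mouth, on the tube's axis; axes as jar_tube. With both jars fully in, the second sticks out of the mouth by 50 mm. A jar slides with about 1 N.
- tube_end (a point): centre of the closed end inside, on the axis, 160 mm from the mouth; axes as jar_tube.
- rails_mid (a point): point midway along the two thin steel rails in front of the mouth (x = -135 to 0 mm of jar_tube, 26 mm wide over all), at the axis of a jar lying on them, 51 mm above the worktop; axes as jar_tube. A jar lying along the rails is level with the tube's inner bottom and slides straight in. Fingers pass outside the rails.

How it is judged (in metres and radians):
On the way:
1. one blue-and-red jar lies with its front at least 20 mm inside the tube while the other is still in the insert (((x of jar_a_mid in the frame of jar_tube between -0.0325 and 0.12 m and y of jar_a_mid in the frame of jar_tube between -0.012 and 0.012 m and z of jar_a_mid in the frame of jar_tube between 0.04 and 0.066 m and angle between the z axis of jar_a and the x axis of jar_tube, either way round below 0.175 rad and distance of jar_b_mid from where it was at the start of the episode below 0.03 m) or (x of jar_b_mid in the frame of jar_tube between -0.0325 and 0.12 m and y of jar_b_mid in the frame of jar_tube between -0.012 and 0.012 m and z of jar_b_mid in the frame of jar_tube between 0.04 and 0.066 m and angle between the z axis of jar_b and the x axis of jar_tube, either way round below 0.175 rad and distance of jar_a_mid from where it was at the start of the episode below 0.03 m))), for 0.2 s.
At the end, for the whole second after the job is handed in: One blue-and-red jar lies within 13 mm of the tube's closed end, the other behind it with its middle within 13 mm of the mouth's plane, both along the tube (10 degrees, 12 mm sideways) and at rest; the black-and-green jar is within 30 mm of its place (((x of jar_a_mid in the frame of jar_tube between 0.0945 and 0.12 m and y of jar_a_mid in the frame of jar_tube between -0.012 and 0.012 m and z of jar_a_mid in the frame of jar_tube between 0.04 and 0.066 m and angle between the z axis of each of jar_a, jar_b and the x axis of jar_tube, either way round below 0.175 rad and x of jar_b_mid in the frame of jar_tube between -0.013 and 0.016 m and y of jar_b_mid in the frame of jar_tube between -0.012 and 0.012 m and z of jar_b_mid in the frame of jar_tube between 0.04 and 0.066 m) or (x of jar_b_mid in the frame of jar_tube between 0.0945 and 0.12 m and y of jar_b_mid in the frame of jar_tube between -0.012 and 0.012 m and z of jar_b_mid in the frame of jar_tube between 0.04 and 0.066 m and angle between the z axis of each of jar_b, jar_a and the x axis of jar_tube, either way round below 0.175 rad and x of jar_a_mid in the frame of jar_tube between -0.013 and 0.016 m and y of jar_a_mid in the frame of jar_tube between -0.012 and 0.012 m and z of jar_a_mid in the frame of jar_tube between 0.04 and 0.066 m)) and linear speed of each of jar_a, jar_b below 0.02 m/s and distance of jar_other_mid from where it was at the start of the episode below 0.03 m); the robot touches nothing.
It fails at once if the black-and-green jar is moved from its place (more than 30 mm) (distance of jar_other_mid from where it was at the start of the episode above 0.03 m).
It also fails if it takes over 61 s, if anything falls off the work surface, if the arm or the gripper's body presses on something with over 40 N, if the wrist force passes 120 N, or if a joint passes its speed limit or range.

## Working session

There is one attempt and no reset: what is moved stays moved. The work goes in short steps, Python scripts to look and compute and a shell command to move; the robot and the scene stay as the last step left them, time stands still between calls to the robot, and variables do not carry over. Pictures are saved under pics/ and viewed, at most 10 in all, crops included, and the job is handed in when it is done.

```bash
ls; mkdir -p pics; python3 - <<'E'
from rig import r, vision
import cv2,numpy as np
for n in("scene","side"):
    im=vision.grab_frame(n); cv2.imwrite(f"pics/{n}0.png",im[:,:,::-1])
    p=vision.camera_params(n); print(n,{k:np.round(v,3).tolist() for k,v in p.items()})
print(r.sense())
E
```

```text
pics
rig.py
steer.py
scene {'fx': 486.931, 'fy': 486.931, 'cx': 318.943, 'cy': 199.488, 'rvec': [0.826, -2.329, 1.317], 'tvec': [498.656, 238.418, 841.928]}
side {'fx': 374.947, 'fy': 374.947, 'cx': 320.013, 'cy': 192.309, 'rvec': [0.459, -2.664, 1.301], 'tvec': [576.333, 163.404, 762.737]}
{'clock': 0.1, 'qpos': array([-1.21237929e+00,  3.53600930e-01,  1.63406144e+00,  3.70589722e-06,
        1.15520277e+00, -2.37094434e-03]), 'qvel': array([-1.40999561e-03, -5.51429414e-04, -1.96006492e-03, -6.31520968e-06,
        1.96760027e-03, -9.54804027e-04]), 'joint_efforts': array([-5.45908115e-04, -6.06359410e+01, -3.42821002e+01, -4.10244024e-05,
        3.96899399e-03,  6.16907357e-06]), 'eef_pos': array([ 220.50895638, -584.37784841,  252.62225478]), 'tcp_rot': array([-3.14032018e+00, -6.40550952e-06,  3.60786477e-01]), 'contact_force': array([-0.78037145, -0.50853547,  0.40599736]), 'wrist_torque': array([-0.00218521, -0.00544561, -0.05862536]), 'grasp_force': 0.0, 'opening': 0.9968029489721707}
```

View pics/scene0.png

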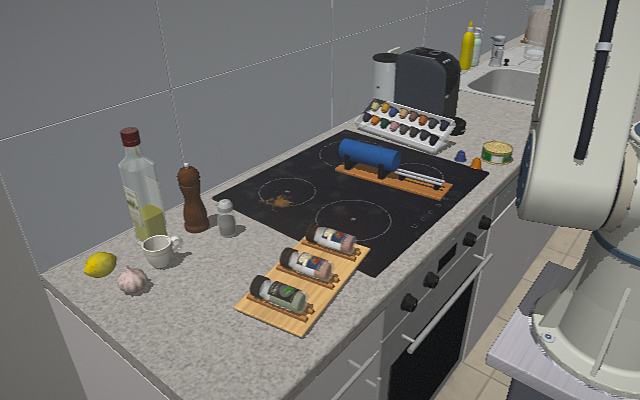

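View pics/side0.png

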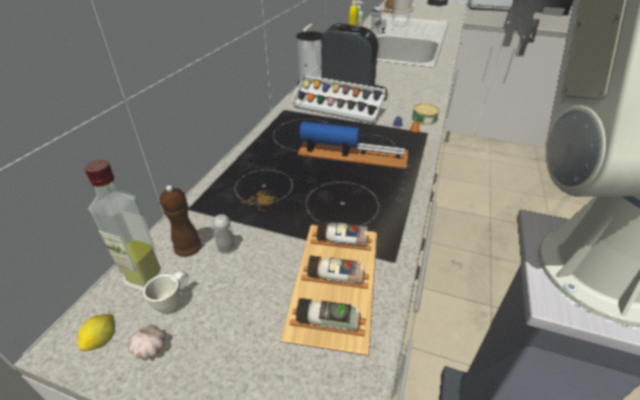

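Scene: the black-and-green jar is nearest the cameras (278,294). The blue-and-red jars are at (306,264) and (331,238), lids towards the wall. The tube mouth is at about (398,158), with rails running to (445,184). Side: other (328,315), blue-and-red (336,270) and (343,234), mouth (357,136).

```bash
cat > h.py <<'E'
from rig import r, vision
import cv2,numpy as np
from scipy.spatial.transform import Rotation as R
def P(p):
    K=np.array([[p["fx"],0,p["cx"]],[0,p["fy"],p["cy"]],[0,0,1]])
    return K,np.array(p["rvec"],float),np.array(p["tvec"],float)
def tri(obs): # list of (params,uv)
    A=np.zeros((3,3));b=np.zeros(3);rays=[]
    for p,uv in obs:
        K,rv,t=P(p);M=R.from_rotvec(rv).as_matrix()
        d=M.T@np.linalg.inv(K)@[*uv,1];d/=np.linalg.norm(d);o=-M.T@t
        Q=np.eye(3)-np.outer(d,d);A+=Q;b+=Q@o;rays.append((o,Q))
    x=np.linalg.solve(A,b);return x,[round(np.linalg.norm(Q@(x-o)),1) for o,Q in rays]
def plane(p,uv,z):
    K,rv,t=P(p);M=R.from_rotvec(rv).as_matrix()
    d=M.T@np.linalg.inv(K)@[*uv,1];o=-M.T@t
    return o+d*(z-o[2])/d[2]
def proj(p,X):
    K,rv,t=P(p);return cv2.projectPoints(np.array(X,float).reshape(-1,3),rv,t,K,None)[0][:,0]
E
python3 - <<'E'
from h import *
np.set_printoptions(precision=1,suppress=True)
s,d=vision.camera_params("scene"),vision.camera_params("side")
for n,a,b in[("far",(331,238),(343,234)),("near",(306,264),(336,270)),("oth",(278,294),(328,315)),("mouth",(385,155),(345,136)),("railend",(445,184),(407,152))]:
    print(n,*tri([(s,a),(d,b)]))
print([plane(s,c,8) for c in[(237,305),(303,333),(369,243)]])
print([plane(d,c,8) for c in[(310,226),(379,231),(285,343),(369,350)]])
print([plane(s,c,10) for c in[(334,178),(448,198),(453,185)]])
print(vision.camera_params("wrist"), [plane(vision.camera_params("wrist"),c,0) for c in((0,0),(639,0),(639,399),(0,399))])
a=cv2.imread("pics/scene0.png")[120:340,220:470];b=cv2.imread("pics/side0.png")[105:360,270:430]
a=cv2.resize(a,None,fx=3.2,fy=2.7,interpolation=cv2.INTER_CUBIC)
E
```

```text
far [520.6 111.2  40.5] [np.float64(0.7), np.float64(0.7)]
near [505.4 209.6  40. ] [np.float64(0.1), np.float64(0.1)]
oth [489.  307.   39.2] [np.float64(0.1), np.float64(0.1)]
mouth [ 624.7 -257.2   62.3] [np.float64(3.6), np.float64(3.6)]
railend [ 446.  -267.4   34.7] [np.float64(1.4), np.float64(1.4)]
[array([553.1, 352.6,   8. ]), array([411.5, 328.2,   8. ]), array([472. ,  36.8,   8. ])]
[array([606.9,  80.3,   8. ]), array([455.2,  43.2,   8. ]), array([546., 362.,   8.]), array([410.2, 326.9,   8. ])]
[array([ 715. , -150.7,   10. ]), array([ 423.8, -245.4,   10. ]), array([ 444.3, -315.3,   10. ])]
{'fx': 315.0297864768522, 'fy': 315.0297864768522, 'cx': 316.5474865489258, 'cy': 198.3923149012367, 'rvec': array([-2.4,  1.7,  0.2]), 'tvec': array([-624.7,  -33.1,  376.8])} [array([ 272.8, -209.9,    0. ]), array([ 509.7, -836.7,    0. ]), array([   70.4, -1149.5,     0. ]), array([-262.4, -268.1,    0. ])]
```

```bash
cat >> h.py <<'E'
np.set_printoptions(precision=2,suppress=True)
def go(x,y,z,yaw):
    "displacement in tool axes (before turning) and rz, from measured pose"
    s=r.sense();M=R.from_euler("xyz",s["tcp_rot"]).as_matrix()
    e=(R.from_matrix(M).inv()*R.from_euler("xyz",[np.pi,0,yaw])).as_rotvec()
    d=M.T@(np.array([x,y,z])-s["eef_pos"]);Mt=R.from_euler("xyz",[np.pi,0,yaw]).as_matrix()
    print("d before turn",d,"after turn",Mt.T@M@d,"rot",e, "rows",np.linalg.norm(d)/41.7,np.linalg.norm(e)/.125)
E
python3 - <<'E'
from h import *
p=vision.camera_params("wrist");K,rv,t=P(p);M=R.from_rotvec(rv).as_matrix()
s=r.sense();T=R.from_euler("xyz",s["tcp_rot"]).as_matrix()
print("cam in tool",T.T@(-M.T@t-s["eef_pos"]),"axes (cols: right,down,fwd)\n",T.T@M.T)
go(400,-240,300,.30)
E
```

```text
cam in tool [  65.23   -0.19 -120.15] axes (cols: right,down,fwd)
 [[ 0.   -0.97 -0.26]
 [ 1.    0.    0.  ]
 [-0.   -0.26  0.97]]
d before turn [ 289.5  -258.9   -47.05] after turn [ 273.24 -275.95  -47.38] rot [-0.    0.    0.06] rows 9.381918614753321 0.486398357752403
```

```bash
python3 steer.py '0 0 0.06 32 -19 -4 1; 0 0 0 32 -19 -4 1; 0 0 0 32 -19 -4 1; 0 0 0 32 -19 -4 1; 0 0 0 32 -19 -4 1'
python3 steer.py '0 0 0 32 -19 -4 1; 0 0 0 32 -19 -4 1; 0 0 0 32 -19 -4 1; 0 0 0 32 -19 -4 1; 0 0 0 32 -19 -4 1'
python3 steer.py '0 0 0 32 -19 -4 1; 0 0 0 32 -19 -4 1; 0 0 0 0 0 0 1; 0 0 0 0 0 0 1'
python3 - <<'E'
from h import *
import pickle
p=vision.camera_params("wrist");im=vision.grab_frame("wrist");cv2.imwrite("pics/w1.png",im[:,:,::-1]);pickle.dump(p,open("w1.pkl","wb"))
go(400,150,340,.16)
E
```

```text
clock: 0.52
eef_pos: [344.2, -443.6, 273.1]
tcp_rot: [-3.141, 0.0, 0.3]
contact_force: [0.1, -0.2, -0.0]
opening: 0.999
grasp_force: 0.0
clock: 0.93
eef_pos: [469.1, -305.4, 293.3]
tcp_rot: [-3.141, 0.0, 0.301]
contact_force: [0.2, -0.4, -0.4]
opening: 0.999
grasp_force: 0.0
clock: 1.27
eef_pos: [519.1, -250.2, 301.1]
tcp_rot: [-3.141, 0.0, 0.304]
contact_force: [-0.3, -0.3, 0.1]
opening: 0.998
grasp_force: 0.0
d before turn [   6.75 -418.18  -39.01] after turn [ -52.73 -414.89  -39.17] rot [-0.    0.    0.14] rows 10.073202210331893 1.1412377643020821
```

View pics/w1.png

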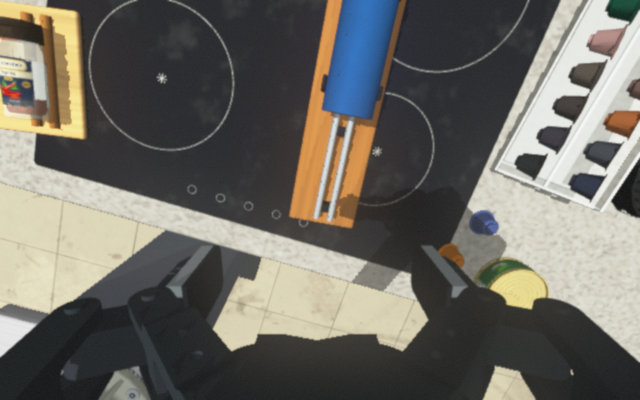

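The tube runs up the picture. The mouth is at about (346,117), the near rail ends at (318,219) and (331,219), and the board's near corners at (291,215) and (353,228). Next I'll take a second tube view, then two insert views.

```bash
cat > snap.py <<'E'
import sys,pickle
from h import *
n=sys.argv[1]
p=vision.camera_params("wrist");im=vision.grab_frame("wrist");cv2.imwrite(f"pics/{n}.png",im[:,:,::-1]);pickle.dump(p,open(n+".pkl","wb"))
E
python3 steer.py '0 0 0 2 -31 -3 1; 0 0 0 1 -31 -3 1; 0 0 0 1 -31 -3 1; 0 0 0 0 0 0 1; 0 0 0 0 0 0 1'; python3 snap.py w2
python3 steer.py '0 0 0.072 2 -20 -2 1; 0 0 0.072 2 -20 -2 1; 0 0 0 2 -33 -4 1; 0 0 0 2 -33 -4 1; 0 0 0 2 -33 -4 1'
python3 steer.py '0 0 0 2 -33 -3 1; 0 0 0 2 -33 -2 1; 0 0 0 2 -33 -2 1; 0 0 0 0 0 0 1; 0 0 0 0 0 0 1'; python3 snap.py w3
python3 steer.py '0 0 0 5 -30 0 1; 0 0 0 5 -30 0 1; 0 0 0 5 -30 0 1; 0 0 0 0 0 0 1; 0 0 0 0 0 0 1'; python3 snap.py w4
python3 - <<'E'
import cv2,numpy as np
I=[cv2.imread(f"pics/w{i}.png") for i in(3,4)]
cv2.imwrite("pics/m34.png",np.vstack([cv2.resize(i[:240],(800,300)) for i in I]))
a=[cv2.resize(cv2.imread(f"pics/{n}.png")[:240,x:x+200],(400,480),interpolation=cv2.INTER_CUBIC) for n,x in(("w1",250),("w2",380))]
cv2.imwrite("pics/m12.png",np.hstack(a))
E
```

```text
clock: 1.73
eef_pos: [493.4, -161.9, 310.4]
tcp_rot: [3.141, 0.0, 0.301]
contact_force: [-0.0, -0.4, -1.0]
opening: 0.998
grasp_force: 0.0
clock: 2.2
eef_pos: [478.3, -24.0, 326.1]
tcp_rot: [3.141, 0.0, 0.154]
contact_force: [0.4, 0.8, -0.4]
opening: 1.001
grasp_force: 0.0
clock: 2.62
eef_pos: [469.2, 75.4, 333.1]
tcp_rot: [3.141, 0.0, 0.158]
contact_force: [0.6, -1.0, -0.0]
opening: 0.996
grasp_force: 0.0
clock: 3.08
eef_pos: [470.1, 165.8, 332.8]
tcp_rot: [3.141, 0.001, 0.157]
contact_force: [-0.3, -0.4, 1.3]
opening: 1.005
grasp_force: 0.0
```

View pics/m34.png

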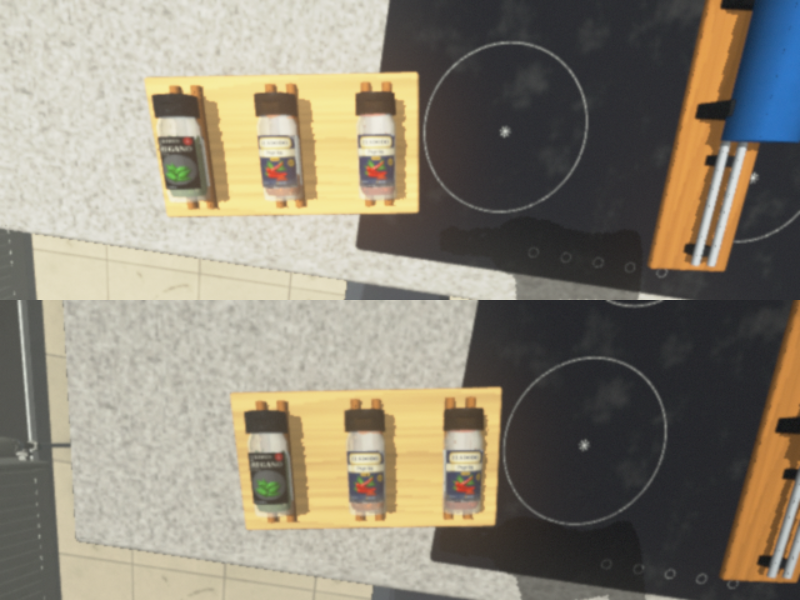

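View pics/m12.png

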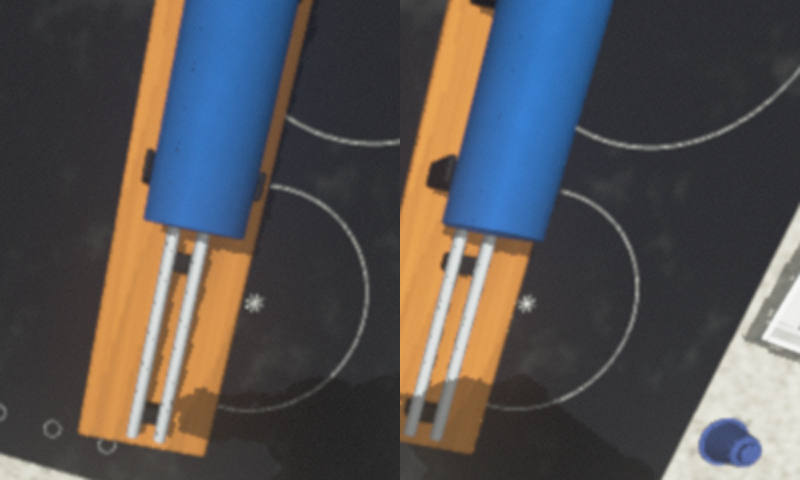

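```bash
cat > fit.py <<'E'
from h import *
import pickle
from scipy.optimize import least_squares
W={i:pickle.load(open(f"w{i}.pkl","rb")) for i in(1,2,3,4)}
px={1:lambda x,y:(250+x/2,y/2),2:lambda x,y:(380+(x-400)/2,y/2),3:lambda x,y:(x/1.25,y/1.25),4:lambda x,y:(x/1.25,(y-300)/1.25)}
def T(n,**k): print(n,*tri([(W[int(i[1])],px[int(i[1])](*v)) for i,v in k.items()]))
T("mouthL",w1=(145,219),w2=(443,225));T("mouthR",w1=(246,239),w2=(543,241))
T("railL0",w1=(134,437),w2=(412,432));T("railR0",w1=(161,440),w2=(437,438))
T("railL1",w1=(173,230),w2=(460,233));T("railR1",w1=(202,236),w2=(489,239))
T("boardR",w1=(205,456),w2=(473,453))
C3=[(146,78),(418,72),(419,213),(169,216)];C4=[(231,393),(500,388),(496,525),(247,528)]
for a,b in zip(C3,C4):T("ins",w3=a,w4=b)
for n,a,b in[("far lid",(375,81),(464,397)),("far bot",(376,200),(462,517)),("near lid",(276,93),(365,407)),("near bot",(281,201),(367,516)),("far lab",(376,150),(464,456)),("near lab",(278,149),(367,458))]:T(n,w3=a,w4=b)
c=np.array([[75,145],[75,-145],[-75,-145],[-75,145]])
def X(q):
    cc,ss=np.cos(q[2]),np.sin(q[2]);return np.c_[q[0]+c[:,0]*cc-c[:,1]*ss,q[1]+c[:,0]*ss+c[:,1]*cc,np.full(4,q[3])]
f=lambda q:np.r_[(proj(W[3],X(q))-[px[3](*v) for v in C3]).ravel(),(proj(W[4],X(q))-[px[4](*v) for v in C4]).ravel()]
s=least_squares(f,[508,208,.16,8]);print("insert",s.x,np.sqrt(np.mean(s.fun**2)))
q=s.x
for y in(-100,0,100):print("jar pos",y,q[0]-y*np.sin(q[2]),q[1]+y*np.cos(q[2]))
# tube: silhouette corners + rail ends
obs=[(1,145,219,0,29,56),(1,246,239,0,-29,56),(2,443,225,0,29,56),(2,543,241,0,-29,56),(1,134,437,-135,10,35),(1,161,440,-135,-10,35),(2,412,432,-135,10,35),(2,437,438,-135,-10,35),(1,173,230,-6,10,35),(1,202,236,-6,-10,35),(2,460,233,-6,10,35),(2,489,239,-6,-10,35)]
def g(q):
    o=[]
    for i,u,v,a,b,z in obs:
        cc,ss=np.cos(q[2]),np.sin(q[2]);o+=list((proj(W[i],[q[0]+a*cc-b*ss,q[1]+a*ss+b*cc,z+q[3]])[0]-px[i](u,v)))
    return np.array(o)
s=least_squares(g,[565,-250,.3,0]);print("tube",s.x,np.sqrt(np.mean(s.fun**2)));print(s.fun.reshape(-1,2))
E
python3 fit.py
```

```text
mouthL [ 587.93 -235.88   52.94] [np.float64(0.7), np.float64(0.7)]
mouthR [ 595.35 -292.59   58.9 ] [np.float64(0.1), np.float64(0.1)]
railL0 [ 457.71 -270.45   31.36] [np.float64(1.0), np.float64(1.0)]
railR0 [ 458.85 -288.78   27.68] [np.float64(0.1), np.float64(0.1)]
railL1 [ 588.06 -254.14   27.59] [np.float64(0.1), np.float64(0.1)]
railR1 [ 589.87 -271.71   30.51] [np.float64(0.1), np.float64(0.1)]
boardR [ 451.07 -324.4     8.35] [np.float64(0.2), np.float64(0.2)]
ins [558.08 358.17   1.26] [np.float64(0.1), np.float64(0.1)]
ins [609.57  73.23  -1.78] [np.float64(0.6), np.float64(0.6)]
ins [461.99  46.49   6.34] [np.float64(0.4), np.float64(0.4)]
ins [411.76 332.52   0.52] [np.float64(0.5), np.float64(0.5)]
far lid [589.39 114.9   33.03] [np.float64(0.0), np.float64(0.0)]
far bot [473.83  96.27  51.77] [np.float64(1.3), np.float64(1.3)]
near lid [563.75 211.71  30.56] [np.float64(0.9), np.float64(0.9)]
near bot [457.32 193.6   45.54] [np.float64(0.3), np.float64(0.3)]
far lab [528.47 104.3   40.99] [np.float64(4.5), np.float64(4.5)]
near lab [512.48 201.79  43.15] [np.float64(3.1), np.float64(3.1)]
insert [510.01 202.51   0.18   0.79] 0.5305202572304064
jar pos -100 527.4792889587039 104.04984822676361
jar pos 0 510.00518941306325 202.5112916707282
jar pos 100 492.53108986742257 300.9727351146928
tube [ 593.18 -263.48    0.12   -3.12] 1.284992469953242
[[-0.54 -1.31]
 [-0.82 -1.33]
 [-0.33 -2.61]
 [-2.   -1.05]
 [-0.92 -1.05]
 [ 0.66  0.18]
 [-0.73  0.44]
 [ 1.35  0.07]
 [-0.23  1.75]
 [ 1.59  1.98]
 [ 0.48  1.6 ]
 [ 1.72  1.69]]
```

Tube and insert measurements agree with the text. Rails measured 131 mm long against 135 mm, the mouth about 56 mm up, and the insert yaw is 0.176. The insert reads about 7 mm low, so I'll check again while hovering. I'm going to the far jar's tail half.

```bash
python3 steer.py '0 0 -0.019 3 12 34 1; 0 0 0 3 12 34 1; 0 0 0 3 12 34 1; 0 0 0 3 12 34 1; 0 0 0 2 12 34 1'
python3 steer.py '0 0 0 2 11 33 1; 0 0 0 0 0 0 1; 0 0 0 0 0 0 1' 60; python3 snap.py w5
python3 - <<'E'
from h import *
import pickle
go(498.5,99.2,36,.176)
p=pickle.load(open("w5.pkl","rb"))
im=cv2.imread("pics/w5.png")
# predicted jar silhouette at axis height 35
a=.176;u=np.array([np.cos(a),np.sin(a),0]);v=np.array([-np.sin(a),np.cos(a),0]);m=np.array([528,104.5,35])
q=proj(p,[m+52.5*i*u+20.5*j*v for i,j in((-1,-1),(1,-1),(1,1),(-1,1))])
cv2.polylines(im,[np.int32(q)],True,(0,255,0),1);cv2.imwrite("pics/w5o.png",im)
E
```

```text
clock: 3.55
eef_pos: [494.0, 107.1, 162.0]
tcp_rot: [3.141, -0.001, 0.174]
contact_force: [0.8, 0.5, 1.1]
opening: 1.006
grasp_force: 0.0
clock: 3.8
eef_pos: [496.5, 97.2, 129.3]
tcp_rot: [3.141, 0.004, 0.173]
contact_force: [0.1, 0.1, 0.3]
opening: 0.998
grasp_force: 0.0
d before turn [ 1.02 -0.9  94.87] after turn [ 0.95 -0.89 94.87] rot [ 0.  0. -0.] rows 2.2752937100157005 0.020600902562922022
```

View pics/w5o.png

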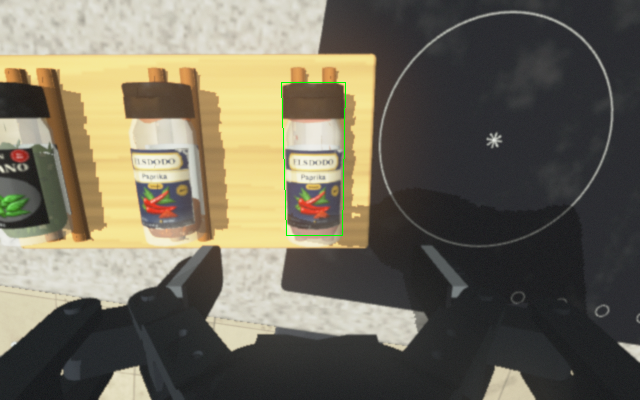

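The predicted outline fits the far jar (columns 285–345, rows 82–240), so I'm descending and gripping.

```bash
python3 steer.py '0 0 0 0 0 24 1; 0 0 0 0 0 24 1; 0 0 0 0 0 24 1; 0 0 0 0 0 22 1; 0 0 0 0 0 0 1'
python3 steer.py '0 0 0 0 0 0 0;0 0 0 0 0 0 0;0 0 0 0 0 0 0;0 0 0 0 0 0 0;0 0 0 0 0 0 0' 60
python3 steer.py '0 0 0 0 0 0 0;0 0 0 0 0 0 0;0 0 0 0 0 0 0;0 0 0 0 0 0 0' 60
```

```text
clock: 4.27
eef_pos: [497.0, 99.4, 35.5]
tcp_rot: [3.142, 0.001, 0.176]
contact_force: [-0.7, -0.4, -0.0]
opening: 1.003
grasp_force: 0.0
clock: 4.68
eef_pos: [498.7, 99.7, 38.3]
tcp_rot: [-3.141, -0.003, 0.176]
contact_force: [-1.6, 1.2, 13.0]
opening: 0.464
grasp_force: 58.6
clock: 5.02
eef_pos: [498.7, 99.7, 38.3]
tcp_rot: [-3.141, -0.003, 0.176]
contact_force: [-3.5, 0.7, 13.6]
opening: 0.46
grasp_force: 58.6
```

```bash
python3 steer.py '0 0 0 0 0 -20 0;0 0 0 0 0 -27 0;0 0 0 0 0 -27 0;0 0 0 0 0 -27 0;0 0 0.054 0 15 0 0'
python3 steer.py '0 0 0 -4 30 0 0;0 0 0 -4 32 0 0;0 0 0 -4 32 0 0;0 0 0 -4 32 0 0;0 0 0 -4 32 0 0'
python3 steer.py '0 0 0 -4 32 0 0;0 0 0 -4 32 0 0;0 0 0 -4 32 0 0;0 0 0 -4 32 0 0;0 0 0 -4 32 0 0'
python3 steer.py '0 0 0 -4 30 0 0;0 0 0 0 10 0 0;0 0 0 0 0 0 0;0 0 0 0 0 0 0'; python3 snap.py w6
cat > ov.py <<'E'
import sys,pickle
from h import *
n=sys.argv[1];x,y,a=map(float,sys.argv[2:5])
p=pickle.load(open(n+".pkl","rb"));im=cv2.imread(f"pics/{n}.png")
u=np.array([np.cos(a),np.sin(a),0]);v=np.array([-np.sin(a),np.cos(a),0])
L=lambda pts,c:cv2.polylines(im,[np.int32(proj(p,[np.array([x,y,0])+b*u+w*v+[0,0,z] for b,w,z in pts]))],False,c,1)
t=np.linspace(-np.pi,np.pi,40)
L([(0,29*np.cos(k),56+29*np.sin(k)) for k in t],(0,255,0));L([(160,29*np.cos(k),56+29*np.sin(k)) for k in t],(0,255,0))
for s in(-1,1):L([(-135,13*s,34),(0,13*s,34)],(0,0,255));L([(-140,45*s,10),(160,45*s,10)],(255,255,0))
cv2.imwrite(f"pics/{n}o.png",im)
E
python3 ov.py w6 592 -264 .122; python3 -c "
from h import *
go(500.2,-275.3,140,.122)"
```

```text
clock: 5.43
eef_pos: [502.9, 86.3, 142.9]
tcp_rot: [-3.141, -0.008, 0.124]
contact_force: [1.7, 0.3, -0.5]
opening: 0.461
grasp_force: 61.0
clock: 5.85
eef_pos: [499.3, -76.1, 138.3]
tcp_rot: [3.141, -0.001, 0.122]
contact_force: [2.0, 0.3, -2.2]
opening: 0.458
grasp_force: 61.0
clock: 6.27
eef_pos: [498.8, -237.6, 138.2]
tcp_rot: [3.141, -0.001, 0.122]
contact_force: [-0.6, -0.7, -1.2]
opening: 0.458
grasp_force: 61.0
clock: 6.6
eef_pos: [499.7, -276.1, 137.6]
tcp_rot: [-3.141, -0.0, 0.12]
contact_force: [0.5, 0.7, -2.2]
opening: 0.457
grasp_force: 61.0
d before turn [ 0.55 -0.01 -2.47] after turn [ 0.55 -0.01 -2.47] rot [-0.  0. -0.] rows 0.060814671781364904 0.0060739886228497785
```

View pics/w6o.png

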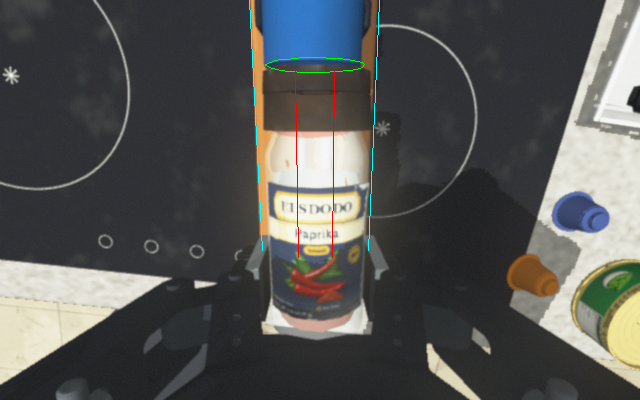

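The jar hangs straight, lid at (316,70). The tube at columns 264–363 fits the model to about 1 px. Lowering onto the rails.

```bash
python3 steer.py '0 0 0 0 -0.7 25 0;0 0 0 0 0 25 0;0 0 0 0 0 20 0;0 0 0 0 0 10 0;0 0 0 0 0 0 0'
python3 steer.py '0 0 0 0 0 1 0;0 0 0 0 0 1 0;0 0 0 0 0 0 0'
python3 steer.py '0 0 0 0 0 1 0;0 0 0 0 0 0 0;0 0 0 0 0 0 0'
```

```text
clock: 7.07
eef_pos: [499.0, -273.5, 55.8]
tcp_rot: [-3.139, 0.002, 0.123]
contact_force: [-0.2, -0.6, -1.2]
opening: 0.459
grasp_force: 61.9
clock: 7.32
eef_pos: [500.3, -275.3, 56.0]
tcp_rot: [3.141, -0.001, 0.122]
contact_force: [0.3, 0.2, -1.2]
opening: 0.46
grasp_force: 61.9
clock: 7.57
eef_pos: [500.3, -275.6, 55.2]
tcp_rot: [3.141, -0.001, 0.122]
contact_force: [-0.5, 1.0, 7.1]
opening: 0.46
grasp_force: 62.7
```

```bash
python3 steer.py '0 0 0 5 0 -0.7 0;0 0 0 8 0 0 0;0 0 0 8 0 0 0;0 0 0 8 0 0 0'
python3 steer.py '0 0 0 8 0 0 0;0 0 0 8 0 0 0;0 0 0 8 0 0 0;0 0 0 0 0 0 0'
python3 steer.py '0 0 0 8 0 0 0;0 0 0 6 0 0 0;0 0 0 0 0 0 0;0 0 0 0 0 0 0';python3 snap.py w7
```

```text
clock: 7.9
eef_pos: [529.3, -271.8, 55.1]
tcp_rot: [-3.141, 0.0, 0.122]
contact_force: [-3.9, 0.8, 4.6]
opening: 0.462
grasp_force: 62.2
clock: 8.23
eef_pos: [554.7, -268.9, 55.1]
tcp_rot: [3.141, -0.002, 0.122]
contact_force: [1.9, 1.4, 2.1]
opening: 0.458
grasp_force: 62.2
clock: 8.57
eef_pos: [567.3, -267.3, 55.1]
tcp_rot: [3.141, -0.002, 0.122]
contact_force: [1.7, 1.2, 1.9]
opening: 0.46
grasp_force: 62.3
```

View pics/w7.png

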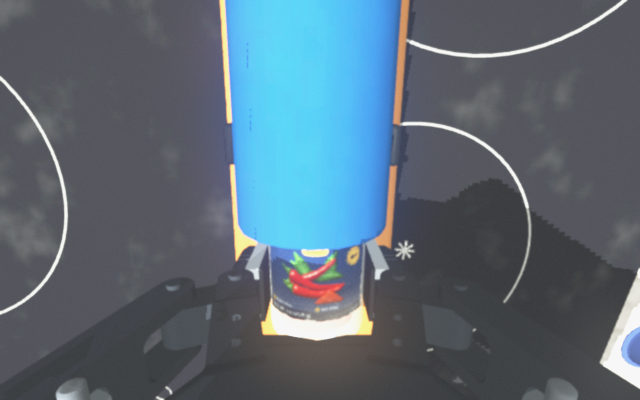

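Jar 1 is inside, with its tail at (317,325) about 47 mm out of the mouth and low forces. Releasing and going for the second jar.

```bash
python3 steer.py '0 0 0 0 0 0 1;0 0 0 0 0 0 1;0 0 0 0 0 0 1;0 0 0 0 0 0 1;0 0 0 0 0 0 1'
python3 steer.py '0 0 0 0 0 -20 1;0 0 0 0 0 -30 1;0 0 0 0 0 -30 1;0 0 0 0 0 -20 1;0 0 0 0 0 0 1'
python3 - <<'E'
from h import *
import pickle
p=pickle.load(open("w5.pkl","rb"));a=.176;u=np.array([np.cos(a),np.sin(a),0]);v=np.array([-np.sin(a),np.cos(a),0])
for m in([528,104.5,35],[510.3,203,35]): print(proj(p,[np.array(m)+52.5*i*u+20.5*j*v for i,j in((-1,-1),(1,-1),(1,1),(-1,1))]).tolist())
go(481,198,150,.176)
E
```

```text
clock: 9.03
eef_pos: [566.1, -267.4, 54.9]
tcp_rot: [-3.142, 0.0, 0.122]
contact_force: [-0.4, 0.4, 1.0]
opening: 0.998
grasp_force: 0.0
clock: 9.45
eef_pos: [568.7, -268.5, 159.8]
tcp_rot: [3.138, -0.006, 0.122]
contact_force: [0.7, -0.4, 0.4]
opening: 1.003
grasp_force: 0.0
[[342.37903348590663, 235.53312701686147], [345.42281195173337, 82.31043335149525], [281.40134277715447, 82.49322752269693], [286.011660863035, 235.71470695587817]]
[[204.78796726852232, 236.20754990121108], [189.1478459181737, 83.05487182440761], [125.09344908405092, 83.23780564979279], [148.39507035173378, 236.38924321145967]]
d before turn [ -30.43 -473.74    7.72] after turn [  -4.62 -474.66    9.76] rot [ 0.   -0.01 -0.05] rows 11.38567355936033 0.4382837250934885
```

```bash
python3 steer.py '0 0 -0.054 0 -20 0 1;0 0 0 0 -34 1 1;0 0 0 0 -34 1 1;0 0 0 0 -34 1 1;0 0 0 0 -34 1 1'
python3 steer.py '0 0 0 0 -34 1 1;0 0 0 0 -34 1 1;0 0 0 0 -34 1 1;0 0 0 0 -34 1 1;0 0 0 0 -34 1 1'
python3 steer.py '0 0 0 0 -34 1 1;0 0 0 0 -34 1 1;0 0 0 0 -34 1 1;0 0 0 0 -34 1 1;0 0 0 -4 -13 1 1'
python3 steer.py '0 0 0 0 0 0 1;0 0 0 0 0 0 1;0 0 0 0 0 0 1'; python3 snap.py w8; python3 - <<'E'
from h import *
import pickle
p=pickle.load(open("w8.pkl","rb"));im=cv2.imread("pics/w8.png");a=.176;u=np.array([np.cos(a),np.sin(a),0]);v=np.array([-np.sin(a),np.cos(a),0])
m=np.array([510.3,203,35])
q=proj(p,[m+52.5*i*u+20.5*j*v for i,j in((-1,-1),(1,-1),(1,1),(-1,1))])
cv2.polylines(im,[np.int32(q)],True,(0,255,0),1);cv2.imwrite("pics/w8o.png",im)
go(481,198,36.5,.176)
E
```

```text
clock: 9.87
eef_pos: [539.2, -112.3, 150.3]
tcp_rot: [-3.141, 0.001, 0.175]
contact_force: [-0.1, 0.5, -0.1]
opening: 1.0
grasp_force: 0.0
clock: 10.28
eef_pos: [509.5, 55.2, 145.4]
tcp_rot: [-3.142, 0.001, 0.176]
contact_force: [-0.1, 0.2, -0.4]
opening: 0.998
grasp_force: 0.0
clock: 10.7
eef_pos: [480.0, 203.2, 140.6]
tcp_rot: [-3.141, -0.001, 0.177]
contact_force: [0.0, 0.2, 0.7]
opening: 1.0
grasp_force: 0.0
clock: 10.95
eef_pos: [480.3, 199.1, 140.7]
tcp_rot: [3.141, 0.001, 0.176]
contact_force: [-0.2, -0.4, 0.0]
opening: 1.003
grasp_force: 0.0
d before turn [  0.36   0.92 104.28] after turn [  0.32   0.96 104.28] rot [ 0.  0. -0.] rows 2.5007373408975524 0.008117743401144316
```

View pics/w8o.png

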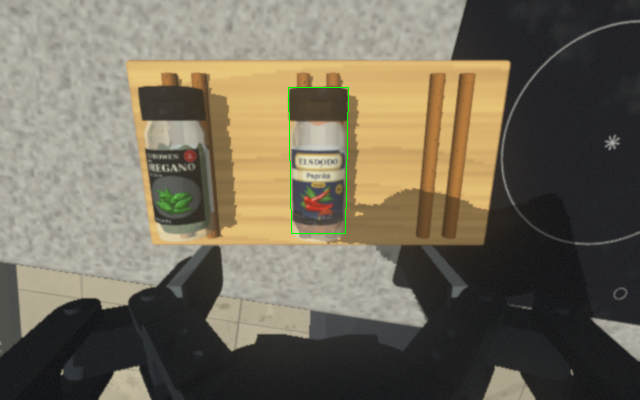

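The outline fits the second jar (columns 290–348, rows 87–240), so I'll grasp and lift it.

```bash
python3 steer.py '0 0 0 0 0.5 26 1;0 0 0 0 0 26 1;0 0 0 0 0 26 1;0 0 0 0 0 24 1;0 0 0 0 0 0 1' 60
python3 steer.py '0 0 0 0 0 0 0;0 0 0 0 0 0 0;0 0 0 0 0 0 0;0 0 0 0 0 0 0;0 0 0 0 0 0 0'
python3 steer.py '0 0 0 0 0 0 0;0 0 0 0 0 0 0;0 0 0 0 0 -20 0;0 0 0 0 0 -27 0;0 0 0 0 0 -27 0'
python3 steer.py '0 0 0 0 0 -27 0;0 0 0 0 0 0 0;0 0 0 0 0 0 0'
python3 -c "
from h import *
u=np.array([np.cos(.122),np.sin(.122)]);g=np.array([592.3,-264.4])-134*u;print(g)
go(*g,140,.122)"
```

```text
clock: 11.42
eef_pos: [478.3, 197.1, 35.4]
tcp_rot: [3.14, 0.006, 0.174]
contact_force: [-0.7, -0.8, 0.5]
opening: 0.995
grasp_force: 0.0
clock: 11.83
eef_pos: [481.6, 199.4, 40.7]
tcp_rot: [-3.141, -0.003, 0.176]
contact_force: [-0.9, -3.3, 8.0]
opening: 0.46
grasp_force: 59.2
clock: 12.25
eef_pos: [480.1, 199.2, 114.4]
tcp_rot: [3.142, 0.0, 0.176]
contact_force: [-0.0, -0.5, -0.8]
opening: 0.459
grasp_force: 60.7
clock: 12.5
eef_pos: [481.7, 199.9, 142.4]
tcp_rot: [-3.141, -0.005, 0.176]
contact_force: [0.5, -0.1, -0.1]
opening: 0.457
grasp_force: 60.8
[ 459.3  -280.71]
d before turn [-106.2   469.3     1.36] after turn [-80.77 474.33   2.38] rot [-0.   -0.    0.05] rows 11.53871733356056 0.432888485981337
```

```bash
python3 steer.py '0 0 0.054 0 20 0 0;0 0 0 -6 32 0 0;0 0 0 -6 32 0 0;0 0 0 -6 32 0 0;0 0 0 -6 32 0 0'
python3 steer.py '0 0 0 -6 32 0 0;0 0 0 -6 32 0 0;0 0 0 -6 32 0 0;0 0 0 -6 32 0 0;0 0 0 -6 32 0 0'
python3 steer.py '0 0 0 -6 32 0 0;0 0 0 -6 32 0 0;0 0 0 -6 32 0 0;0 0 0 -6 32 0 0;0 0 0 -7 38 0 0'
python3 steer.py '0 0 0 0 0 0 0;0 0 0 0 0 0 0;0 0 0 0 0 0 0'; python3 snap.py w9
python3 -c "
from h import *
u=np.array([np.cos(.122),np.sin(.122)]);g=np.array([592.3,-264.4])-140*u;print(g)
go(*g,57,.122)"
```

```text
clock: 12.92
eef_pos: [474.6, 48.4, 139.2]
tcp_rot: [-3.142, 0.001, 0.123]
contact_force: [-0.0, -0.5, -0.8]
opening: 0.455
grasp_force: 60.8
clock: 13.33
eef_pos: [464.3, -114.1, 139.2]
tcp_rot: [-3.141, 0.001, 0.122]
contact_force: [0.5, 0.3, -0.4]
opening: 0.456
grasp_force: 60.8
clock: 13.75
eef_pos: [453.6, -281.9, 139.0]
tcp_rot: [-3.14, 0.001, 0.122]
contact_force: [1.1, 0.1, -0.7]
opening: 0.458
grasp_force: 60.8
clock: 14.0
eef_pos: [453.9, -280.9, 139.1]
tcp_rot: [-3.14, 0.001, 0.121]
contact_force: [0.0, 1.3, 0.3]
opening: 0.458
grasp_force: 60.9
[ 453.34 -281.44]
d before turn [-0.74  1.1  82.21] after turn [-0.85  0.99 82.21] rot [-0.  0. -0.] rows 1.9717790915430078 0.015194822645600457
```

View pics/w9.png

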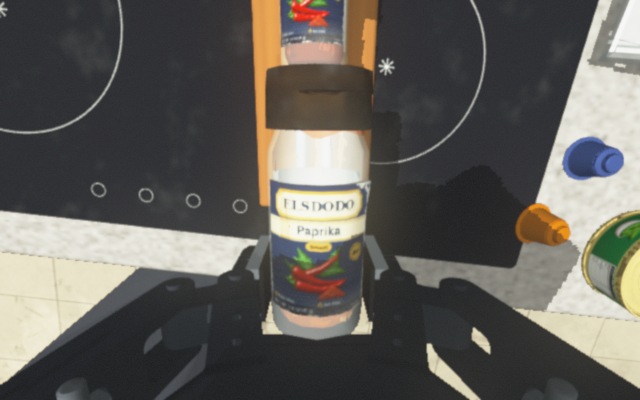

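Jar 1's tail shows at (312,62), just ahead of jar 2's lid at row 66, and both are in line. I'll check the gap numerically.

```bash
python3 - <<'E'
from h import *
import pickle
p=pickle.load(open("w9.pkl","rb"));u=np.array([np.cos(.122),np.sin(.122)])
t=lambda q:(q[:2]-[592.3,-264.4])@u
print("jar1 tail x<=",t(plane(p,(312,62),70)),t(plane(p,(312,66),55)))
for z in(139,150,155): print("jar2 front",z,t(plane(p,(318,66),z)))
E
```

```text
jar1 tail x<= -45.97092738233413 -45.98201494441263
jar2 front 139 -57.53011791971898
jar2 front 150 -59.04201865378432
jar2 front 155 -59.72924626017772
```

Gap is about 11 mm, so it's clear to lower.

```bash
python3 steer.py '0 0 0 0 0.5 25 0;0 0 0 0 0 25 0;0 0 0 0 0 20 0;0 0 0 0 0 8 0;0 0 0 0 0 0 0'
python3 steer.py '0 0 0 0 0 1 0;0 0 0 0 0 1 0;0 0 0 0 0 0 0'
python3 steer.py '0 0 0 0 0 1 0;0 0 0 0 0 0 0;0 0 0 0 0 0 0'
```

```text
clock: 14.47
eef_pos: [453.7, -279.9, 60.2]
tcp_rot: [-3.139, 0.003, 0.123]
contact_force: [0.3, 0.6, -1.0]
opening: 0.457
grasp_force: 60.9
clock: 14.72
eef_pos: [455.5, -282.0, 61.0]
tcp_rot: [3.141, -0.001, 0.122]
contact_force: [-0.7, 0.9, -0.8]
opening: 0.46
grasp_force: 60.9
clock: 14.97
eef_pos: [455.0, -281.9, 59.4]
tcp_rot: [3.141, -0.001, 0.122]
contact_force: [-0.5, 0.1, -0.9]
opening: 0.457
grasp_force: 60.9
```

```bash
python3 steer.py '0 0 0 0 0 1 0;0 0 0 0 0 1 0;0 0 0 0 0 0 0;0 0 0 0 0 0 0'
python3 steer.py '0 0 0 0 0 0.7 0;0 0 0 0 0 0 0;0 0 0 0 0 0 0'
```

```text
clock: 15.3
eef_pos: [454.9, -282.0, 57.9]
tcp_rot: [3.141, -0.0, 0.122]
contact_force: [-3.4, 1.4, 11.9]
opening: 0.463
grasp_force: 62.5
clock: 15.55
eef_pos: [454.9, -282.0, 57.7]
tcp_rot: [3.141, -0.0, 0.122]
contact_force: [-5.6, 1.9, 19.7]
opening: 0.453
grasp_force: 63.3
```

```bash
python3 steer.py '0 0 0 3 0 -1.2 0;0 0 0 7 0 0 0;0 0 0 7 0 0 0;0 0 0 7 0 0 0;0 0 0 7 0 0 0'
python3 steer.py '0 0 0 7 0 0 0;0 0 0 7 0 0 0;0 0 0 7 0 0 0;0 0 0 7 0 0 0;0 0 0 7 0 0 0'
python3 steer.py '0 0 0 7 0 0 0;0 0 0 7 0 0 0;0 0 0 7 0 0 0;0 0 0 7 0 0 0;0 0 0 0 0 0 0'
```

```text
clock: 15.97
eef_pos: [484.6, -277.4, 57.7]
tcp_rot: [-3.14, 0.003, 0.122]
contact_force: [-9.0, 2.7, 12.5]
opening: 0.452
grasp_force: 62.0
clock: 16.38
eef_pos: [519.5, -273.1, 57.7]
tcp_rot: [-3.14, 0.003, 0.122]
contact_force: [-7.5, 1.4, 11.1]
opening: 0.456
grasp_force: 62.0
clock: 16.8
eef_pos: [549.2, -269.9, 57.8]
tcp_rot: [-3.141, -0.0, 0.122]
contact_force: [0.0, 2.6, 6.9]
opening: 0.462
grasp_force: 61.6
```

```bash
python3 steer.py '0 0 0 4 0 0 0;0 0 0 4 0 0 0;0 0 0 0 0 0 0;0 0 0 0 0 0 0'
python3 steer.py '0 0 0 3 0 0 0;0 0 0 0 0 0 0;0 0 0 0 0 0 0'
python3 steer.py '0 0 0 2 0 0 0;0 0 0 0 0 0 0;0 0 0 0 0 0 0'
```

```text
clock: 17.13
eef_pos: [556.3, -268.9, 57.7]
tcp_rot: [-3.141, 0.0, 0.122]
contact_force: [-2.6, 3.1, 7.0]
opening: 0.459
grasp_force: 61.8
clock: 17.38
eef_pos: [558.9, -268.5, 57.7]
tcp_rot: [-3.141, 0.001, 0.122]
contact_force: [-4.5, 2.7, 8.0]
opening: 0.459
grasp_force: 61.9
clock: 17.63
eef_pos: [560.6, -268.3, 57.6]
tcp_rot: [-3.141, 0.001, 0.122]
contact_force: [-4.5, 2.3, 8.5]
opening: 0.465
grasp_force: 61.9
```

```bash
for i in 1; do python3 steer.py '0 0 0 2 0 0 0;0 0 0 0 0 0 0;0 0 0 0 0 0 0'; done
python3 steer.py '0 0 0 1.5 0 0 0;0 0 0 0 0 0 0;0 0 0 0 0 0 0'
```

```text
clock: 17.88
eef_pos: [562.6, -268.0, 57.6]
tcp_rot: [-3.14, 0.001, 0.122]
contact_force: [-4.8, 1.3, 7.7]
opening: 0.455
grasp_force: 61.9
clock: 18.13
eef_pos: [564.0, -267.9, 57.6]
tcp_rot: [-3.14, 0.002, 0.122]
contact_force: [-5.4, 2.8, 8.3]
opening: 0.456
grasp_force: 61.9
```

```bash
python3 steer.py '0 0 0 1.5 0 0 0;0 0 0 0 0 0 0;0 0 0 0 0 0 0'
python3 steer.py '0 0 0 1.5 0 0 0;0 0 0 0 0 0 0;0 0 0 0 0 0 0'; python3 snap.py w10; python3 - <<'E'
import cv2
im=cv2.imread("pics/w10.png")[190:350,220:420]; cv2.imwrite("pics/w10c.png",cv2.resize(im,None,fx=3,fy=3))
E
```

```text
clock: 18.38
eef_pos: [565.2, -267.6, 57.6]
tcp_rot: [-3.14, 0.002, 0.122]
contact_force: [-5.7, 2.7, 7.6]
opening: 0.457
grasp_force: 61.8
clock: 18.63
eef_pos: [565.3, -267.6, 57.5]
tcp_rot: [-3.14, 0.005, 0.122]
contact_force: [-11.8, 0.0, 12.4]
opening: 0.46
grasp_force: 62.5
```

```bash
python3 - <<'E'
# brightness/saturation profile along the axis column to locate mouth rim and jar tail rows, w7 vs w10
import cv2,numpy as np
for n in("w7","w10"):
    im=cv2.imread(f"pics/{n}.png")[:,308:326].mean(1).astype(int)
    print(n,[(i,*im[i]) for i in list(range(238,256,2))+list(range(300,346,3))])
E
```

```text
w7 [(238, np.int64(247), np.int64(203), np.int64(93)), (240, np.int64(247), np.int64(203), np.int64(93)), (242, np.int64(247), np.int64(204), np.int64(94)), (244, np.int64(247), np.int64(203), np.int64(94)), (246, np.int64(247), np.int64(203), np.int64(94)), (248, np.int64(246), np.int64(207), np.int64(116)), (250, np.int64(223), np.int64(240), np.int64(241)), (252, np.int64(163), np.int64(242), np.int64(246)), (254, np.int64(182), np.int64(246), np.int64(247)), (300, np.int64(115), np.int64(114), np.int64(167)), (303, np.int64(121), np.int64(116), np.int64(154)), (306, np.int64(150), np.int64(134), np.int64(130)), (309, np.int64(161), np.int64(168), np.int64(172)), (312, np.int64(142), np.int64(140), np.int64(143)), (315, np.int64(139), np.int64(140), np.int64(144)), (318, np.int64(142), np.int64(145), np.int64(150)), (321, np.int64(209), np.int64(220), np.int64(232)), (324, np.int64(241), np.int64(245), np.int64(247)), (327, np.int64(241), np.int64(246), np.int64(247)), (330, np.int64(241), np.int64(246), np.int64(247)), (333, np.int64(246), np.int64(247), np.int64(247)), (336, np.
[... 794 characters left out ...]
.int64(164), np.int64(171)), (309, np.int64(137), np.int64(139), np.int64(146)), (312, np.int64(150), np.int64(154), np.int64(161)), (315, np.int64(165), np.int64(175), np.int64(182)), (318, np.int64(236), np.int64(246), np.int64(247)), (321, np.int64(238), np.int64(246), np.int64(247)), (324, np.int64(238), np.int64(246), np.int64(247)), (327, np.int64(243), np.int64(247), np.int64(247)), (330, np.int64(246), np.int64(247), np.int64(247)), (333, np.int64(246), np.int64(247), np.int64(247)), (336, np.int64(246), np.int64(247), np.int64(247)), (339, np.int64(194), np.int64(209), np.int64(217)), (342, np.int64(90), np.int64(98), np.int64(110)), (345, np.int64(87), np.int64(96), np.int64(108))]
```

The TCP stalled with the force jumping to 11.8 N at the predicted depth, so the first jar is against the closed end. Releasing and retreating.

```bash
python3 steer.py '0 0 0 -1.3 0 -0.7 0;0 0 0 0 0 0 0;0 0 0 0 0 0 1;0 0 0 0 0 0 1;0 0 0 0 0 0 1'
python3 steer.py '0 0 0 0 0 0 1;0 0 0 0 0 0 1;0 0 0 0 0 -15 1;0 0 0 0 0 -25 1;0 0 0 0 0 -30 1'
python3 steer.py '0 0 0 0 0 -30 1;0 0 0 0 0 -30 1;0 0 0 0 0 0 1;0 0 0 0 0 0 1'; python3 snap.py w11; python3 - <<'E'
import pickle
from h import *
p=pickle.load(open("w11.pkl","rb"))
g=np.array([592.3,-264.4,0]);u=np.array([np.cos(.122),np.sin(.122),0])
q=proj(p,[g-50*u+[0,0,71.5],g-50*u+[0,0,51],g+[0,0,85]]);print(q)
im=cv2.imread("pics/w11.png")
for i in range(int(q[2,1])-8,int(q[1,1])+30,3): print(i,im[i,int(q[0,0])-6:int(q[0,0])+6].mean(0).astype(int))
E
```

```text
clock: 19.1
eef_pos: [566.9, -268.3, 58.2]
tcp_rot: [3.141, -0.001, 0.122]
contact_force: [-0.9, -0.7, -0.4]
opening: 0.865
grasp_force: 0.0
clock: 19.52
eef_pos: [565.2, -267.6, 127.3]
tcp_rot: [-3.14, 0.003, 0.122]
contact_force: [0.0, 0.4, 0.6]
opening: 0.999
grasp_force: 0.0
clock: 19.85
eef_pos: [567.4, -268.7, 190.3]
tcp_rot: [3.139, -0.004, 0.122]
contact_force: [-0.1, 0.4, -0.5]
opening: 0.999
grasp_force: 0.0
[[314.54 230.66]
 [314.6  222.35]
 [314.4  172.28]]
164 [191 119  64]
167 [191 119  64]
170 [191 119  65]
173 [190 162 142]
176 [224 243 244]
179 [121 172 184]
182 [106 151 159]
185 [106 111 116]
188 [ 96 104 159]
191 [ 89 134 161]
194 [ 73 122 102]
197 [ 83  74 171]
200 [ 56  72 230]
203 [ 57  79 187]
206 [ 63  71 110]
209 [100 103 105]
212 [81 83 88]
215 [105 117 131]
218 [152 182 221]
221 [152 184 222]
224 [170 195 218]
227 [183 209 223]
230 [167 194 213]
233 [ 96 138 179]
236 [ 98 142 186]
239 [ 96 136 176]
242 [ 96 135 175]
245 [ 98 138 179]
248 [ 98 138 179]
251 [100 143 184]
```

The tail edge is at row 231, where a 50 mm protrusion should put it, and the gripper is clear.

```bash
python3 -c "
from rig import r, vision
print(r.sign_off())"
```

```text
the job is handed in; nothing more can be done
None
```

I fed both blue-and-red jars into the tube, the first against the closed end and the second sticking out about 50 mm, left the black-and-green jar alone, and handed the job in at about 20 s; no verdict came back.

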